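Find the heavier sample canister and present it over its seat

TASK

First lower the seat plate (metal plate with an orange cup block) over the two pins of the docking base until it rests flush on the base, and let it go. Then lift the blue-capped canister clear of the tray, feel its weight and stand it back in the tray, then lift the green-capped one clear of the tray likewise, to judge which is the heavier. Finish while still holding the heavier canister, upright and still, centred over the orange cup with its underside about 10 cm above it (do not lower it in and do not let go), with the lighter one standing in the tray; never tip a canister over, and leave the conical flask and the bottle behind the work alone.

Things in the scene. Friction and masses are not known exactly. Their poses are not given: they have to be found in the camera images.
- seat_plate: Aluminium flange 150 x 60 x 8 mm (x, y, z) with a through hole of 12.5 mm near each end, at x = +58 and -58 mm, y = 0; on its middle an orange square block 54 x 54 mm, 30 mm high (8 to 38 mm above the underside), the place to grip, with a round cup of 43 mm diameter, 22 mm deep, in its top. Origin: centre of the underside; x along the length, z up. Weighs 0.25 kg, lies flat and loose on the worktop at the start. Either way round fits.
- cup_rim (a point): Centre of the cup's mouth in the seat plate's orange block, 38 mm above the plate's underside; axes as the plate's.
- dock_base: Docking base, grey block 166 x 66 mm, top 20 mm above the worktop, fixed. Two upright brass pins of 9.5 mm diameter with tapered tips stand on its top at x = +58 and -58 mm, y = 0, and end 22 mm above the top (42 mm above the worktop). Origin: centre of the underside; x along the length, z up.
- dock_top (a point): Centre of the docking base's top face, midway between the feet of the pins, 20 mm above the worktop. The seated plate's underside centre comes here.
- canister_tray: White tray 156 x 80 mm (x, y) with a rim 4 mm thick and 12 mm high, fixed; its flat black inner floor is 6 mm above the worktop. The two canisters stand in it, about 90 mm apart along its x. Origin: centre of the underside; x along the length, z up.
- blue_canister: Sealed opaque aluminium canister with a knurled blue cap, 38 mm diameter, 74 mm tall in all (straight metal body to 55 mm, then the 37 mm cap). Origin: centre of its underside; z up its axis. The two canisters look the same but for the cap. One of them, either, weighs about 0.14 kg, the other 0.40 to 0.51 kg, because of a close-fitting insert that cannot be seen.
- green_canister: Sealed opaque aluminium canister with a knurled green cap, 38 mm diameter, 74 mm tall in all (straight metal body to 55 mm, then the 37 mm cap). Origin: centre of its underside; z up its axis. The two canisters look the same but for the cap. One of them, either, weighs about 0.14 kg, the other 0.40 to 0.51 kg, because of a close-fitting insert that cannot be seen.
- stirrer_stand: Fixed overhead stirrer stand to the right of the work, not part of the job but to be kept clear of when swinging the arm across: foot plate 300 x 216 mm, 17 mm high, column of 17 mm at x = +118, y = +10 mm up to 722 mm, and a motor head hanging over the foot from x = -128 to +38, y = -31 to +51 mm, at heights of 496 (chuck) to 680 mm. Origin: centre of the foot's underside.
- flask: Conical glass flask with a white cap, 64 mm diameter at the foot, 104 mm tall, a bystander behind the work. Origin: centre of the underside.
- bottle: Laboratory bottle with a blue screw cap, 70 mm diameter, 142 mm tall, a bystander behind the work. Origin: centre of the underside.
There are look-alikes about, which are no part of the job. What is shaped like the seat_plate but purple is not meant.

How it is judged:
By the outcome, as a careful person would: the job done as asked, in the order asked, and still so for the second after the job is handed in, while the arm keeps its last pose, push and grip.
It also fails if it takes over 72 s, if anything falls off the work surface, if the arm or the gripper's body presses on something with over 40 N, if the wrist force passes 120 N, or if a joint passes its speed limit or range.

ROBOT

A 6-joint arm with a two-finger parallel gripper is mounted at the origin on a cart in front of the work surface, level with it; the furniture and walls round the work are solid. World frame = base frame: x ahead of the robot, y to its left, z up, the work surface at z = 0. Lengths are in m, angles in rad, forces in N, time in s.
With the tool pointing down it reaches from about 0.375 to 0.75 m from the base axis. Payload 9 kg.
Tool frame: the origin (TCP) lies on the centre line of the jaws, within the pads' length; the fingertips stand 8 mm ahead of it and the grasp point (between the pads) lies 11 mm behind it; z points along the fingers, y is the line along which they close (so a half turn about z gives the same grasp; the last joint's range is limited). The gripper opens to 85 mm and grips with 20 to 120 N. Pads are 22 mm wide; open, the fingers measure 114 mm over their backs; the gripper's body (76 mm by 85 mm) begins 54 mm behind the grasp point. The pads swing forward as they close: fully open they stand 13 mm farther back than shut.
Start: joints at [1.108, 0.104, 0.097, 1.564, 0, 1.353], TCP at [0.145, 0.582, 0.239] pointing down, gripper open.
Joint ranges: [-2.99, 2.99], [-0.84, 1.86], [-1.1, 1.16], [-1.84, 2.11], [-1.51, 1.56], [-3.14, 3.14]. Speed limits (rad/s): [2.22, 2.22, 2.57, 3.14, 3.14, 3.14].

INTERFACE

Orientations are given as a 3x3 rotation matrix whose columns are the frame's x, y, z axes.
In Python, from workcell import monitor, vision, ticket gives the robot as it stands. The module is installed in compiled form; this text tells all that it offers.
- The arm moves only by the tool send_rows, never from a script. Its argument "deltas" is one flat list of numbers, 4 for each row, row after row: the shift along the tool's x, y, z in units of 50 cm (1.0 is 50 cm), then the turn about the tool's z in units of 90 degrees (1.0 is 90 degrees). A call has 1 to 12 rows; each row shifts and turns the commanded pose from where the row before left it, along the tool's axes as they then stand; what a row does not reach is not made up. A row lasts 1/10 s, in which the tool goes at most 50 mm and 8.59 degrees, less where a joint would pass 70% of its speed; a pose out of reach is approached as far as the arm can. A call with a number of a shift or a turn outside -1 to 1 is refused whole. A call with a gripper value outside its range is refused whole. "gripper" is the gripper's target within -1 to 1 (fully open at 1, half-way at 0, shut at -1), set as the call begins (left out, the last holds). The fingers move at their own pace and stop on an object; the grip force is fixed at half the most. Time passes only in rows, so rows that do not move let the fingers close. It gives the time, the measured TCP pose, the force, the opening and the grip force at its end, in the units of the state.
- monitor.get_obs(): the state, without advancing time (a new reading comes with each control period).
- vision.snapshot(name): name is "scene" or "top"; returns (picture, depth): 384x512x3 uint8, red, green, blue; 384x512 float32, m along the optical axis (not along the pixel's ray), 0 where there is no reading.
- vision.camera_params(name): a dict with "camera_matrix" (3x3 intrinsics, pixels), "dist" ([k1, k2, p1, p2, k3] as OpenCV has them; the pictures are not rectified), "position" and "orientation" of the camera in the world. Camera axes: x right, y down, z forward; pixel columns grow to the right and rows downward; lengths in m; the calibration is good to about 2 mm. A picture is of the moment at which its call begins. camera_params takes no time and is no camera call.
- ticket.finish_job(): hands the job in; it is judged then, once.
The state is a dict: "t": time; "joint_pos": joint angles; "qd": joint speeds; "joint_efforts": joint torques, N m; "tcp_pos": TCP position; "ee_rot": TCP orientation; "contact_force": force on the tool from outside, world axes, zero at the start; "ft_torque": the same for the moment, N m; "width": finger opening in m; "finger_force": force on a finger pad.
Only numpy, scipy, OpenCV 4.12 (cv2) and the standard library are available. Lean on these libraries where they do the work, as an engineer would, in place of code of your own. Each camera call takes 0.05 s, during which the arm holds its last target. There are 200 camera calls.

## Working session

There is one attempt and no reset: what is moved stays moved. The work goes in short steps, Python scripts to look and compute and a tool call to move; the robot and the scene stay as the last step left them, time stands still between calls to the robot, and variables do not carry over. Pictures are saved under pics/ and viewed, at most 10 in all, crops included, and the job is handed in when it is done.

Besides the shell and the picture viewer there is one more tool, called after ">>>" as name(argument=value, ...) on one line, values as JSON. send_rows: Moves the arm, as the interface text tells. Shifts and turns lie within -1 to 1; 1 stands for 50 cm of shift or 90 degrees of turn. Its arguments: {"type":"object","properties":{"deltas":{"type":"array"},"gripper":{"type":"number"}},"required":["deltas"]}

```bash
mkdir -p pics
cat > h.py <<'E'
import numpy as np, cv2
from workcell import monitor, vision, ticket
def snap(n):
    p,d=vision.snapshot(n); np.savez(f'last_{n}.npz',p=p,d=d); return p,d
def load(n):
    z=np.load(f'last_{n}.npz'); return z['p'],z['d']
def save(name,p): cv2.imwrite('pics/'+name,cv2.cvtColor(p,cv2.COLOR_RGB2BGR))
def ray(n,uv):
    c=vision.camera_params(n); R=np.array(c['orientation']); o=np.array(c['position'])
    q=cv2.undistortPoints(np.array(uv,float).reshape(-1,1,2),np.array(c['camera_matrix']),np.array(c['dist'])).reshape(-1,2)
    return o,np.c_[q,np.ones(len(q))]@R.T
def atz(n,uv,z):
    o,r=ray(n,uv); z=np.broadcast_to(z,len(r)); return o+r*((z-o[2])/r[:,2])[:,None]
def atd(n,uv,d):
    o,r=ray(n,uv); return np.array([o+r[i]*d[int(round(v)),int(round(u))] for i,(u,v) in enumerate(uv)])
def cloud(n,d):
    h,w=d.shape; u,v=np.meshgrid(np.arange(w),np.arange(h))
    o,r=ray(n,np.c_[u.ravel(),v.ravel()]); return (o+r*d.ravel()[:,None]).reshape(h,w,3)
E
python3 - <<'E'
from h import *
np.set_printoptions(precision=4,suppress=True)
for n in('scene','top'):
    p,d=snap(n); save(n+'1.png',cv2.resize(p,(800,600),interpolation=cv2.INTER_CUBIC))
    c=vision.camera_params(n); print(c)
o=monitor.get_obs(); print(o)
E
```

```text
{'camera_matrix': array([[385.9815,   0.    , 256.8183],
       [  0.    , 385.9815, 194.6192],
       [  0.    ,   0.    ,   1.    ]]), 'dist': array([-0.0254,  0.    ,  0.    ,  0.    ,  0.    ]), 'position': array([-0.1428, -0.4835,  0.7732]), 'orientation': array([[ 0.7384, -0.3944,  0.5469],
       [-0.6743, -0.4231,  0.6053],
       [-0.0073, -0.8157, -0.5784]])}
{'camera_matrix': array([[409.9893,   0.    , 255.2041],
       [  0.    , 409.9893, 196.4212],
       [  0.    ,   0.    ,   1.    ]]), 'dist': array([-0.1248,  0.    ,  0.    ,  0.    ,  0.    ]), 'position': array([0.2945, 0.2518, 1.4322]), 'orientation': array([[ 0.009 , -0.983 ,  0.1833],
       [-1.    , -0.0083,  0.0042],
       [-0.0026, -0.1833, -0.9831]])}
{'t': 0.1, 'joint_pos': array([ 1.1083,  0.1047,  0.0966,  1.5639, -0.    ,  1.3531]), 'qd': array([ 0.0012, -0.0012,  0.0023,  0.0001,  0.0017,  0.0005]), 'joint_efforts': array([  0.0062, -55.8206,  50.472 ,   0.013 ,  -0.0003,   0.    ]), 'tcp_pos': array([0.1453, 0.5818, 0.2386]), 'ee_rot': array([[-0.9702,  0.2424, -0.0005],
       [ 0.2424,  0.9702, -0.0011],
       [ 0.0003, -0.0012, -1.    ]]), 'contact_force': array([ 0.5168, -0.5811,  0.5526]), 'ft_torque': array([0.0022, 0.014 , 0.0199]), 'finger_force': 0.0, 'width': 0.08547076118304281}
```

View pics/scene1.png

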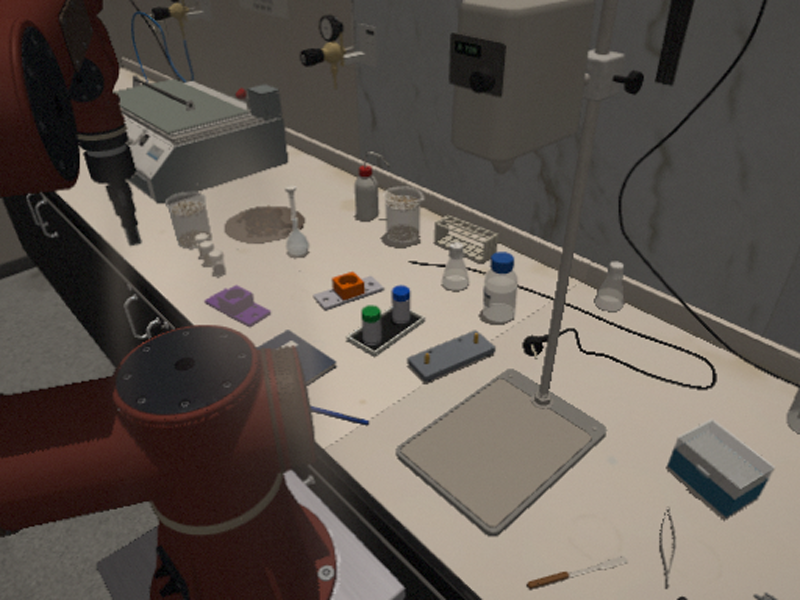

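View pics/top1.png

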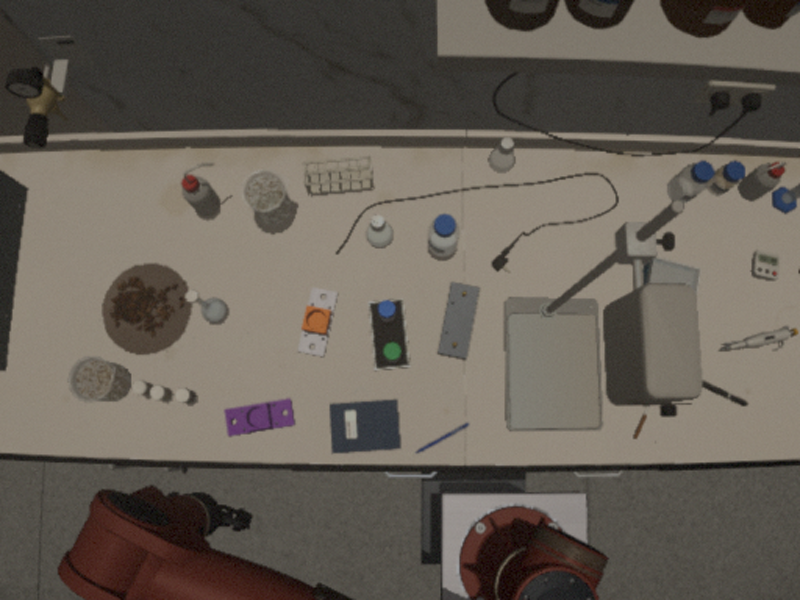

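The orange-blocked plate is at scene (348,288) and top (316,320). The purple look-alike is at scene (238,304) and top (259,417). The plate with the orange block fits the description; purple is ruled out. The tray is at top (390,333), with the blue cap at (387,310) and the green cap at (392,351). The dock is at (459,321), the flask at (378,230) and the bottle at (443,235). I'll confirm in an enlarged crop.

Run:
```python
from h import *
p,d=load('top')
# crop u 184..314, v 174..246  x6
c=cv2.resize(p[174:246,184:316],None,fx=6,fy=6,interpolation=cv2.INTER_CUBIC); c=np.clip(c.astype(float)*1.4,0,255).astype(np.uint8); save('topcrop.png',c)
p,d=load('scene')
c=cv2.resize(p[168:248,192:324],None,fx=6,fy=6,interpolation=cv2.INTER_CUBIC); c=np.clip(c.astype(float)*1.4,0,255).astype(np.uint8); save('scenecrop.png',c)
```

```text
(no output)
```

View pics/topcrop.png

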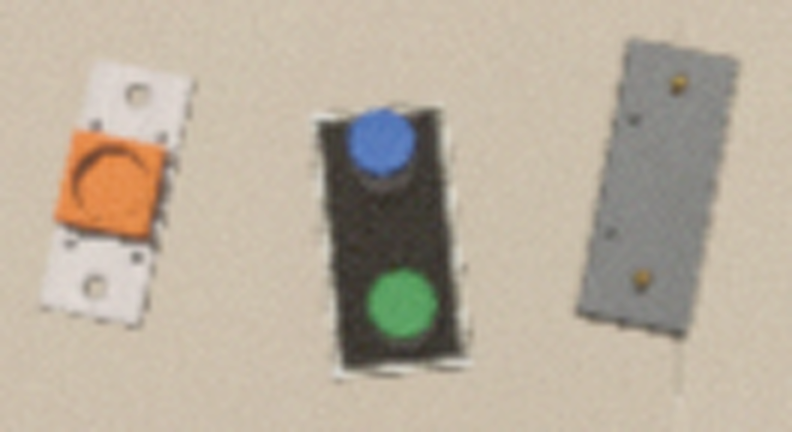

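View pics/scenecrop.png

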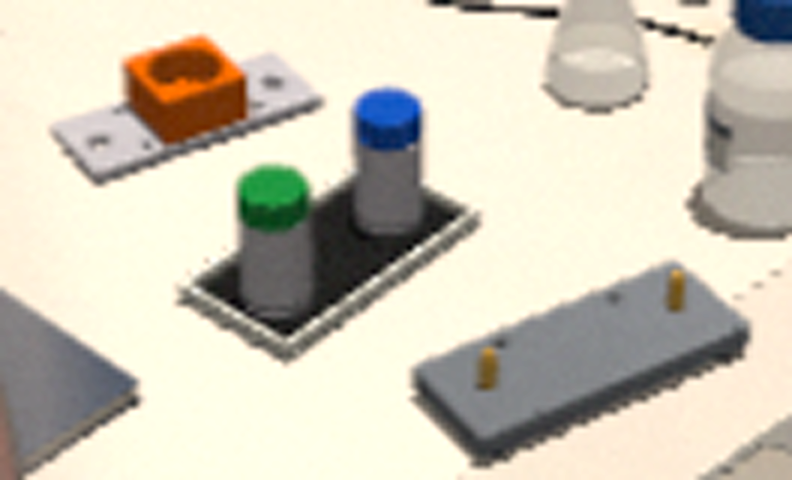

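```bash
cat > m1.py <<'E'
from h import *
np.set_printoptions(precision=4,suppress=True)
def T(l): return (np.array(l,float)+.5)/6-.5+[184,174]
def S(l): return (np.array(l,float)+.5)/6-.5+[192,168]
def show(t,n,uv,z):
    P=atz(n,uv,z); print(t,n,P[:,:2].tolist() if 0 else P[:,:2].round(4).tolist(),'mid',P[:,:2].mean(0).round(4)); return P
def ang(P): e=P[0]-P[1]; print('  len',np.hypot(*e[:2]).round(4),'ang',np.degrees(np.arctan2(e[1],e[0])).round(2))
ang(show('holes','top',T([(138,95),(95,287)]),.008))
ang(show('holes','scene',S([(273,82),(99,140)]),.008))
show('plate','top',T([(98,60),(192,78),(141,325),(40,308)]),.008)
show('plate','scene',S([(52,130),(98,180),(322,98),(274,54)]),.008)
ang(show('pins','top',T([(678,84),(641,279)]),.042))
ang(show('pinfeet','scene',S([(676,310),(487,386)]),.020))
ang(show('pintips','scene',S([(677,271),(488,350)]),.042))
show('dock','top',T([(628,38),(740,60),(687,335),(577,313)]),.02)
show('dock','scene',S([(413,372),(480,440),(750,325),(675,262)]),.02)
ang(show('caps','top',T([(381,142),(402,304)]),.08))
ang(show('caps','scene',S([(388,106),(274,184)]),.08))
show('tray','top',T([(316,115),(440,108),(468,362),(336,376)]),.012)
# colour blobs
for n in('top','scene'):
    p,d=load(n); hsv=cv2.cvtColor(p,cv2.COLOR_RGB2HSV); C=cloud(n,d)
    for nm,lo,hi in(('orange',(5,150,90),(18,255,255)),('blue',(100,120,60),(120,255,255)),('green',(50,100,50),(85,255,255))):
        m=cv2.inRange(hsv,lo,hi)>0
        m&=(abs(C[...,0]-.5)<.15)&(abs(C[...,1]-.22)<.2)
        zt=.038 if nm=='orange' else .08
        q=m&(abs(C[...,2]-zt)<.006)
        P=C[q]; print(nm,n,m.sum(),q.sum(),P.mean(0),'zmed',np.median(P[:,2]), 'range',P.min(0)[:2],P.max(0)[:2])
        if nm=='orange': print(cv2.minAreaRect(P[:,:2].astype(np.float32)*1000))
    for nm,uv in (('dock',(280,205)),):
        pass
E
python3 m1.py
```

```text
holes top [[0.5839, 0.4308], [0.4693, 0.4526]] mid [0.5266 0.4417]
  len 0.1167 ang -10.76
holes scene [[0.5849, 0.4274], [0.4717, 0.4495]] mid [0.5283 0.4384]
  len 0.1154 ang -11.03
plate top [[0.6049, 0.4554], [0.5944, 0.3991], [0.4473, 0.425], [0.4566, 0.4845]] mid [0.5258 0.441 ]
plate scene [[0.4577, 0.4765], [0.4475, 0.4177], [0.5951, 0.3942], [0.6054, 0.4509]] mid [0.5264 0.4348]
pins top [[0.5861, 0.1146], [0.4725, 0.1367]] mid [0.5293 0.1257]
  len 0.1157 ang -11.03
pinfeet scene [[0.5879, 0.1075], [0.4749, 0.1311]] mid [0.5314 0.1193]
  len 0.1154 ang -11.82
pintips scene [[0.5906, 0.1111], [0.476, 0.132]] mid [0.5333 0.1216]
  len 0.1165 ang -10.37
dock top [[0.6181, 0.1416], [0.6055, 0.0757], [0.443, 0.1085], [0.4553, 0.172]] mid [0.5305 0.1245]
dock scene [[0.4553, 0.1638], [0.4449, 0.1051], [0.6065, 0.0736], [0.6177, 0.1349]] mid [0.5311 0.1193]
caps top [[0.5436, 0.2848], [0.4527, 0.2721]] mid [0.4981 0.2784]
  len 0.0918 ang 7.97
caps scene [[0.5465, 0.2817], [0.4558, 0.2687]] mid [0.5011 0.2752]
  len 0.0916 ang 8.16
tray top [[0.5719, 0.3249], [0.5767, 0.252], [0.4
[... 170 characters left out ...]
26562, 416.6760559082031), (4.224415302276611, 45.813289642333984), 86.15708923339844)
blue top 80 77 [0.543  0.2846 0.0806] zmed 0.0805997013029347 range [0.5269 0.2683] [0.5588 0.3018]
green top 86 82 [0.4529 0.2722 0.0805] zmed 0.08034442159690414 range [0.4364 0.2573] [0.4702 0.2873]
orange scene 28 27 [0.5313 0.4148 0.0361] zmed 0.03667077885680825 range [0.5013 0.4066] [0.5513 0.4197]
((526.19775390625, 413.95233154296875), (12.970123291015625, 50.18584060668945), 86.62728881835938)
blue scene 88 62 [0.5436 0.2793 0.0791] zmed 0.07904862530329038 range [0.5265 0.2631] [0.5596 0.2976]
green scene 81 69 [0.4525 0.2663 0.079 ] zmed 0.07928864647924128 range [0.4359 0.251 ] [0.4704 0.2821]
```

```bash
cat >> h.py <<'E'
def plan(x,y,z,yaw=None):
    """yaw: world angle (deg) of tool y axis. prints turn then shifts (units) after the turn"""
    o=monitor.get_obs(); R=o['ee_rot']; p=o['tcp_pos']; a=np.degrees(np.arctan2(R[1,1],R[0,1]))
    if yaw is None: yaw=a
    t=np.radians(yaw); Y=np.array([np.cos(t),np.sin(t),0]); Z=np.array([0,0,-1.]); X=np.cross(Y,Z)
    D=np.array([x,y,z])-p
    print('t',round(o['t'],2),'tcp',p.round(4),'yaw',a.round(2),'turn units',(-(yaw-a)/90).round(4),'total shift units',(np.array([X@D,Y@D,Z@D])/.5).round(4),'w',round(o['width'],4),'F',np.round(o['contact_force'],2))
E
python3 - <<'E'
from h import *
plan(.527,.4395,.239,79.1)
k=.64
f=np.array([(505,297),(598,297),(602,430),(504,428)])*k
P=atz('top',f,.017);print(P.round(3),P.mean(0))
f=np.array([(513,371),(398,453),(491,529),(605,432)])*k
P=atz('scene',f,.017);print(P.round(3),P.mean(0))
E
```

```text
t 0.1 tcp [0.1453 0.5818 0.2386] yaw 75.97 turn units -0.0347 total shift units [-8.035e-01 -1.352e-01 -8.000e-04] w 0.0855 F [ 0.52 -0.58  0.55]
[[ 0.583  0.018  0.017]
 [ 0.585 -0.196  0.017]
 [ 0.286 -0.193  0.017]
 [ 0.291  0.025  0.017]] [ 0.43636564 -0.08646054  0.017     ]
[[ 0.579  0.005  0.017]
 [ 0.289  0.005  0.017]
 [ 0.293 -0.188  0.017]
 [ 0.572 -0.196  0.017]] [ 0.4332256  -0.09336527  0.017     ]
```

>>> send_rows(deltas=[0,0,0,-0.034,-0.08,-0.0135,0,0,-0.08,-0.0135,0,0,-0.08,-0.0135,0,0,-0.08,-0.0135,0,0,-0.08,-0.0135,0,0,-0.08,-0.0135,0,0,-0.08,-0.0135,0,0,-0.08,-0.0135,0,0,-0.08,-0.0135,0,0,-0.08,-0.0135,0,0,0,0,0,0], gripper=1)

```text
t: 1.3
tcp_pos: [0.5293, 0.4369, 0.2373]
ee_rot: [[-0.981, 0.195, -0.001], [0.195, 0.981, -0.002], [0.0, -0.002, -1.0]]
contact_force: [0.6, 0.3, 0.4]
width: 0.0854
finger_force: 0.0
```

>>> send_rows(deltas=[0.0056,0.004,0.04,-0.004,0,0,0.08,0,0,0,0.08,0,0,0,0.08,0,0,0,0.06,0,0,0,0.04,0,0,0,0.025,0,0,0,0.015,0,0,0,0.006,0,0,0,0,0])

```text
t: 2.3
tcp_pos: [0.5232, 0.4425, 0.027]
ee_rot: [[-0.983, 0.184, 0.001], [0.184, 0.983, 0.0], [-0.001, 0.001, -1.0]]
contact_force: [-0.6, -0.4, 0.1]
width: 0.0855
finger_force: 0.0
```

>>> send_rows(deltas=[0,0,0,0,0,0,0,0,0,0,0,0,0,0,0,0,0,0,0,0,0,0,0,0,0,0,0,0,0,0,0,0], gripper=-0.2)

```text
t: 3.1
tcp_pos: [0.5237, 0.4426, 0.0277]
ee_rot: [[-0.983, 0.184, 0.002], [0.184, 0.983, 0.001], [-0.002, 0.001, -1.0]]
contact_force: [-1.5, -0.9, 6.2]
width: 0.053
finger_force: 65.5
```

>>> send_rows(deltas=[0,0,-0.01,0,0,0,-0.03,0,0,0,-0.05,0,0,0,-0.05,0,0,0,-0.05,0,0,0,0,0,0,0,0,0,0,0,0,0])

```text
t: 3.9
tcp_pos: [0.5222, 0.4419, 0.1198]
ee_rot: [[-0.983, 0.184, -0.002], [0.184, 0.983, -0.001], [0.002, -0.001, -1.0]]
contact_force: [0.0, -0.0, -3.4]
width: 0.0529
finger_force: 64.6
```

Run:
```python
from h import *
plan(.527,.13,.19,79.0)
p,d=snap('scene'); q=p[140:260,180:340]; save('lift.png',cv2.resize(q,None,fx=4,fy=4,interpolation=cv2.INTER_CUBIC))
```

```text
t 3.9 tcp [0.5222 0.4419 0.1198] yaw 79.4 turn units 0.0044 total shift units [-0.1284 -0.6105 -0.1403] w 0.0529 F [ 0.04 -0.04 -3.42]
```

View pics/lift.png

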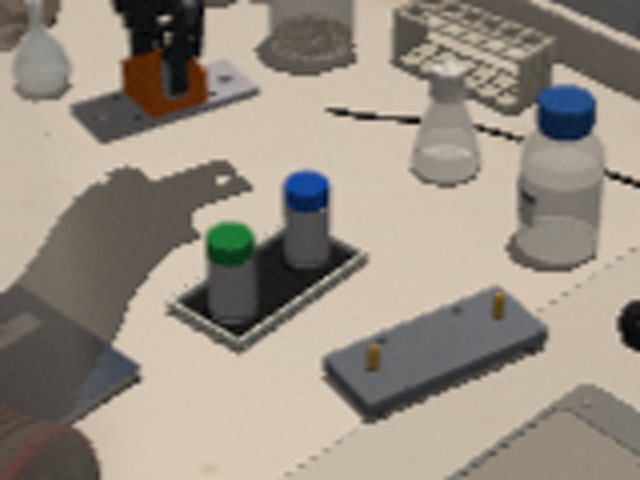

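>>> send_rows(deltas=[0,0,-0.05,0.004,0,0,-0.05,0,-0.014,-0.0688,0,0,-0.014,-0.0688,0,0,-0.014,-0.0688,0,0,-0.014,-0.0688,0,0,-0.014,-0.0688,0,0,-0.014,-0.0688,0,0,-0.014,-0.0688,0,0,-0.014,-0.0688,0,0,-0.014,-0.0688,0,0,0,0,0,0])

```text
t: 5.15
tcp_pos: [0.5255, 0.1229, 0.1701]
ee_rot: [[-0.981, 0.194, -0.002], [0.194, 0.981, -0.001], [0.001, -0.001, -1.0]]
contact_force: [0.6, 0.3, -2.1]
width: 0.0525
finger_force: 64.8
```

>>> send_rows(deltas=[0,0,0.06,0,0,0,0.06,0,0,0,0.02,0,0,0,0,0,0,0,0,0,0,0,0,0])

```text
t: 5.75
tcp_pos: [0.5268, 0.1265, 0.1029]
ee_rot: [[-0.982, 0.19, 0.002], [0.19, 0.982, 0.0], [-0.002, 0.001, -1.0]]
contact_force: [-0.3, 0.3, -2.3]
width: 0.0527
finger_force: 64.7
```

Run:
```python
from h import *
plan(.5275,.126,.1,79.0)
for n,(a,b,c,e),f in(('scene',(185,245,240,330),7),('top',(170,240,260,320),7)):
    p,d=snap(n); q=p[a:b,c:e]; q=np.clip(q.astype(float)*1.3,0,255).astype(np.uint8); save(f'hover_{n}.png',cv2.resize(q,None,fx=f,fy=f,interpolation=cv2.INTER_CUBIC))
```

```text
t 5.75 tcp [0.5268 0.1265 0.1029] yaw 79.05 turn units 0.0005 total shift units [-0.0016 -0.0008  0.0058] w 0.0527 F [-0.29  0.32 -2.34]
```

View pics/hover_scene.png

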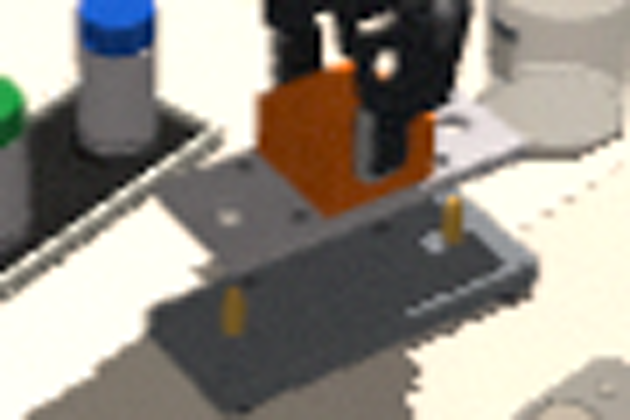

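View pics/hover_top.png

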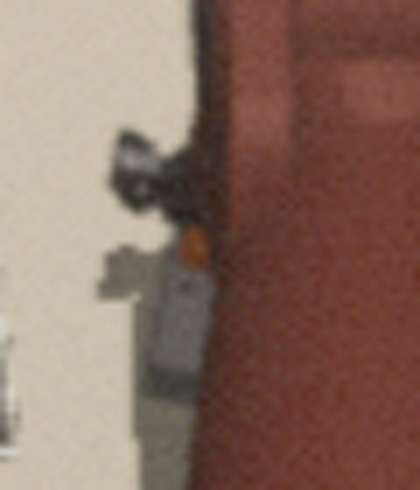

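Run:
```python
from h import *
np.set_printoptions(precision=4,suppress=True)
S=lambda l:(np.array(l,float)+.5)/7-.5+[240,185]
for z in (.0817,.0837):
  H=atz('scene',S([(230,215),(455,123)]),z); print('holes',H[:,:2])
P=atz('scene',S([(234,290),(455,200)]),.042); F=atz('scene',S([(233,334),(454,243)]),.02); print('tips',P[:,:2],'feet',F[:,:2])
C=atz('scene',S([(152,193),(213,268),(525,142)]),.0837);print(C)
```

```text
holes [[0.4746 0.1336]
 [0.5899 0.1132]]
holes [[0.4728 0.1318]
 [0.5877 0.1115]]
tips [[0.4759 0.1316]
 [0.5895 0.1094]] feet [[0.474  0.1297]
 [0.5882 0.107 ]]
[[0.4594 0.1643 0.0837]
 [0.444  0.112  0.0837]
 [0.5993 0.0821 0.0837]]
```

Run:
```python
from h import *
np.set_printoptions(precision=4,suppress=True)
p,d=load('scene'); C=cloud('scene',d)
def box(x0,y0,x1,y1):
    u0,v0,u1,v1=240+x0//7,185+y0//7,240+x1//7,185+y1//7; return C[v0:v1+1,u0:u1+1].reshape(-1,3)
for nm,b in(('plate near',(185,190,290,235)),('dock',(260,260,420,340)),('bench',(560,160,620,200)),('plate far',(465,110,495,145))):
    q=box(*b); print(nm,np.median(q,0),len(q),q[:,2].std())
# plate near hole & pin pixel views: brightness centroid in upscaled
g=cv2.cvtColor(p,cv2.COLOR_RGB2GRAY).astype(float); hsv=cv2.cvtColor(p,cv2.COLOR_RGB2HSV)
print(g[213:219,268:280].astype(int))
m=(hsv[...,0]>12)&(hsv[...,0]<28)&(hsv[...,1]>110)
for (u0,u1,v0,v1) in((268,280,222,236),(300,310,208,224)):
    vv,uu=np.nonzero(m[v0:v1,u0:u1]); print('pin',uu.mean()+u0,vv.min()+v0,vv.max()+v0, len(uu))
# plate front/left edges from depth: top-face pixels
t=(C[...,2]>.079)&(C[...,2]<.090)&(hsv[...,1]<80); t[:, :258]=0; t[:,318:]=0; t[:205]&=True
vv,uu=np.nonzero(t[195:226]); 
for v in range(198,226):
    r=np.nonzero(t[v,255:320])[0]
    if len(r): print(v,r.min()+255,r.max()+255,end=' | ')
```

```text
plate near [0.4787 0.1321 0.0826] 112 0.008189799740165931
dock [0.5255 0.1136 0.0195] 288 0.004762693447386512
bench [0.6887 0.112  0.0005] 63 0.0016004353281073378
plate far [0.5955 0.1028 0.0829] 30 0.12504830701321096
[[ 79  77  79  83  82  80  80  76  75  76  77  75]
 [ 78  78  78  82  80  78  76  77  76  76  75  75]
 [ 77  75  76 100 109 107  85  74  77  77  77  76]
 [ 75  76  76 100 130 118  90  74  76  76  75  76]
 [ 73  75  75  80  85  83  78  76  75  76  76  77]
 [ 75  76  76  75  75  75  75  75  75  74  76  79]]
pin 272.89473684210526 226 232 19
pin 304.1875 213 219 16
198 304 306 | 199 304 307 | 200 302 308 | 201 302 310 | 202 302 311 | 203 302 312 | 204 302 313 | 205 276 314 | 206 274 314 | 207 272 312 | 208 269 310 | 209 266 307 | 210 264 304 | 211 262 302 | 212 262 299 | 213 263 298 | 214 264 295 | 215 265 292 | 216 267 291 | 217 267 287 | 218 268 285 | 219 269 282 | 220 269 281 | 221 271 277 | 222 272 274 |
```

Run:
```python
from h import *
from scipy.optimize import least_squares
np.set_printoptions(precision=4,suppress=True)
p,d=load('scene')  # hover
cam=vision.camera_params('scene');R=np.array(cam['orientation']);o=np.array(cam['position'])
def proj(X): return cv2.projectPoints(X@np.eye(3),cv2.Rodrigues(R.T)[0],-R.T@o,cam['camera_matrix'],cam['dist'])[0].reshape(-1,2)
g=cv2.GaussianBlur(cv2.cvtColor(p,cv2.COLOR_RGB2GRAY).astype(np.float32),(0,0),.6)
def fit(x0,edges,z,yaw0,it=4,sw=3.0):
    # edges: list of (A,B) in object frame; find gradient max along normals, subpixel
    c=np.array(x0,float); th=np.radians(yaw0)
    for k in range(it):
        obs=[]
        for A,B,s0,s1 in edges:
            for s in np.linspace(s0,s1,25):
                q=np.array(A)*(1-s)+np.array(B)*s; t=np.array(B)-np.array(A)
                def W(q,th,c): return np.array([[c[0]+np.cos(th)*q[0]-np.sin(th)*q[1],c[1]+np.sin(th)*q[0]+np.cos(th)*q[1],z+q[2]]])
                u=proj(W(q,th,c))[0]; u2=proj(W(q+t*.02,th,c))[0]; n=np.array([-(u2-u)[1],(u2-u)[0]]); n/=np.linalg.norm(n)
                ss=np.arange(-sw,sw+.01,.25); xy=(u+ss[:,None]*n).astype(np.float32)
                v=cv2.remap(g,xy[:,0][None],xy[:,1][None],cv2.INTER_LINEAR)[0]; gr=np.abs(np.gradient(v))
                i=gr.argmax()
                if gr[i]>3 and 0<i<len(ss)-1: 
                    w=gr[max(0,i-3):i+4]; obs.append((q,n,u+n*(ss[max(0,i-3):i+4]@w/w.sum())))
        def res(x):
            return [n@(proj(np.array([[x[0]+np.cos(x[2])*q[0]-np.sin(x[2])*q[1],x[1]+np.sin(x[2])*q[0]+np.cos(x[2])*q[1],z+q[2]]]))[0]-m) for q,n,m in obs]
        s=least_squares(res,[*c,th],loss='soft_l1',f_scale=.3); c=s.x[:2]; th=s.x[2]; sw=max(1.5,sw-.7)
    print(x0,'->',c,np.degrees(th),len(obs),'rms px',np.sqrt(np.mean(np.square(res(s.x)))))
L,Wd=.075,.03
# plate: bottom front edge (z=0), near short bottom edge, top-left long edge visible part
pl=[((-L,-Wd,0),(L,-Wd,0),.05,.95),((-L,-Wd,0),(-L,Wd,0),.1,.9),((-L,Wd,.008),(L,Wd,.008),.03,.25),((L,-Wd,.008),(L,Wd,.008),.05,.6)]
for z in(.0745,.0757): fit((.53,.121),pl,z,-10.95)
# dock from the lift picture is gone; use pics/scene-independent: hover view near+front edges at z=0 (bottom)
a,b=.083,.033
dk=[((-a,-b,.02),(a,-b,.02),.05,.4),((-a,-b,.02),(-a,b,.02),.1,.7),((a,-b,.02),(a,b,.02),.05,.4)]
fit((.532,.120),dk,0,-11)
# initial image of dock
r=cv2.cvtColor(cv2.imread('pics/scene1.png'),cv2.COLOR_BGR2GRAY); r=cv2.resize(r,(512,384),interpolation=cv2.INTER_AREA)
g=cv2.GaussianBlur(r.astype(np.float32),(0,0),.6)
fit((.532,.120),[((-a,b,.02),(a,b,.02),.05,.95),((-a,-b,.02),(a,-b,.02),.05,.95),((-a,-b,.02),(-a,b,.02),.1,.9),((a,-b,.02),(a,b,.02),.1,.9)],0,-11)
fit((.527,.436),[((-L,Wd,.008),(L,Wd,.008),.03,.3),((-L,Wd,.008),(L,Wd,.008),.75,.97),((-L,-Wd,.008),(L,-Wd,.008),.05,.95),((-L,-Wd,.008),(-L,Wd,.008),.1,.9),((L,-Wd,.008),(L,Wd,.008),.1,.9)],0,-11)
```

```text
(0.53, 0.121) -> [0.5331 0.125 ] -11.041309391213856 88 rms px 0.3620632589808582
(0.53, 0.121) -> [0.5319 0.1241] -11.11840956310122 87 rms px 0.34925784764338574
(0.532, 0.12) -> [0.5234 0.1109] -10.391190863319165 59 rms px 0.40291905903317426
(0.532, 0.12) -> [0.5324 0.1207] -10.83012962686881 96 rms px 0.2712459157936612
(0.527, 0.436) -> [0.5214 0.4325] -17.624088981638543 92 rms px 0.5699221093478809
```

>>> send_rows(deltas=[-0.0015,-0.006,0.02,0,0,0,0.02,0,0,0,0.014,0,0,0,0,0,0,0,0,0,0,0,0,0])

```text
t: 6.45
tcp_pos: [0.5262, 0.1233, 0.0746]
ee_rot: [[-0.982, 0.19, 0.0], [0.19, 0.982, 0.0], [-0.0, 0.0, -1.0]]
contact_force: [0.3, 0.6, -2.3]
width: 0.0524
finger_force: 64.8
```

```bash
cat > fit.py <<'E'
from h import *
from scipy.optimize import least_squares
np.set_printoptions(precision=4,suppress=True)
cam=vision.camera_params('scene');R=np.array(cam['orientation']);o=np.array(cam['position'])
def proj(X): return cv2.projectPoints(np.asarray(X,float),cv2.Rodrigues(R.T)[0],-R.T@o,cam['camera_matrix'],cam['dist'])[0].reshape(-1,2)
def gray(p,s=.6): return cv2.GaussianBlur(cv2.cvtColor(p,cv2.COLOR_RGB2GRAY).astype(np.float32),(0,0),s)
def W(q,th,c,z): return np.c_[c[0]+np.cos(th)*q[:,0]-np.sin(th)*q[:,1],c[1]+np.sin(th)*q[:,0]+np.cos(th)*q[:,1],z+q[:,2]]
def fit(g,x0,edges,z,yaw,it=5,sw=3.5,lab=''):
    """edge-fit of x,y (yaw held) in the scene camera"""
    c=np.array(x0,float); th=np.radians(yaw)
    Q=np.concatenate([np.outer(1-np.linspace(s0,s1,30),A)+np.outer(np.linspace(s0,s1,30),B) for A,B,s0,s1 in edges])
    Tn=np.concatenate([np.tile(np.subtract(B,A)*.02,(30,1)) for A,B,_,_ in edges])
    for k in range(it):
        u=proj(W(Q,th,c,z)); e=proj(W(Q+Tn,th,c,z))-u; n=np.c_[-e[:,1],e[:,0]]/np.linalg.norm(e,axis=1)[:,None]
        ss=np.arange(-sw,sw+.01,.25); xy=(u[:,None]+ss[None,:,None]*n[:,None]).astype(np.float32)
        gr=np.abs(np.gradient(cv2.remap(g,xy[...,0],xy[...,1],cv2.INTER_LINEAR),axis=1)); i=gr.argmax(1)
        ok=(gr.max(1)>3)&(i>0)&(i<len(ss)-1)
        f=lambda x:(np.sum(n*proj(W(Q,th,x,z)),1)-np.sum(n*u,1)-ss[i])[ok]
        s=least_squares(f,c,loss='soft_l1',f_scale=.3); c=s.x; sw=max(1.5,sw-.7)
    print(lab,c,ok.sum(),'rms px',np.sqrt(np.mean(f(c)**2)).round(2)); return c
L,B=.075,.03
PL=[((-L,-B,0),(L,-B,0),.05,.95),((-L,-B,0),(-L,B,0),.1,.9),((-L,B,.008),(L,B,.008),.03,.25),((L,-B,.008),(L,B,.008),.05,.6)]
E
python3 - <<'E'
from fit import *
plan(.527,.1235,.074,79.05)
p,d=snap('scene'); C=cloud('scene',d); g=gray(p)
z=monitor.get_obs()['tcp_pos'][2]-.0275
for zz in(z-.001,z,z+.001): c=fit(g,(.531,.121),PL,zz,-11,lab='plate')
q=proj(W(np.array([[-.065,0,.008],[.065,-.02,.008]]),np.radians(-11),c,z)).round().astype(int)
print(z,[np.median(C[v-1:v+2,u-1:u+2].reshape(-1,3),0) for u,v in q])
# spare crop
v0,u0=185,240; save('h2.png',cv2.resize(np.clip(p[v0:v0+65,u0:u0+90]*1.3,0,255).astype(np.uint8),None,fx=7,fy=7,interpolation=cv2.INTER_CUBIC))
E
```

```text
t 6.45 tcp [0.5262 0.1233 0.0746] yaw 79.04 turn units -0.0002 total shift units [-0.0014  0.0007  0.0012] w 0.0524 F [ 0.28  0.64 -2.35]
plate [0.5322 0.1221] 92 rms px 0.33
plate [0.5313 0.1213] 93 rms px 0.27
plate [0.5308 0.1205] 95 rms px 0.31
0.04723945130411675 [array([0.4672, 0.1329, 0.0535]), array([0.5886, 0.088 , 0.0555])]
```

View pics/h2.png

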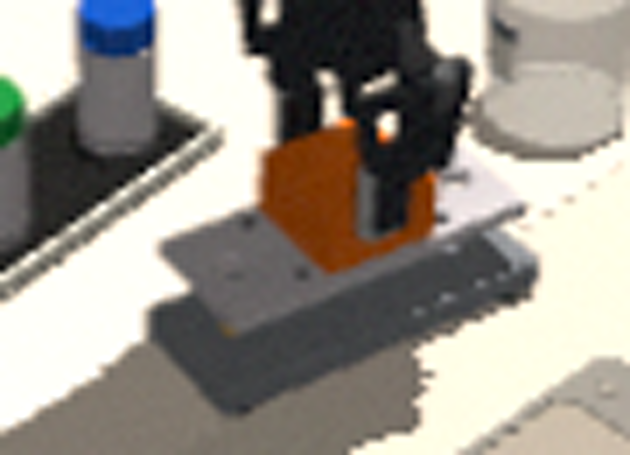

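The plate hovers level just above the pins. The fit puts it at about (0.5315, 0.1215), against the dock at (0.5324, 0.1207). I'll nudge it and lower gently.

>>> send_rows(deltas=[-0.0017,-0.0012,0,0,0,0,0.006,0,0,0,0.006,0,0,0,0.004,0,0,0,0,0,0,0,0,0])

```text
t: 7.1
tcp_pos: [0.5266, 0.1225, 0.0662]
ee_rot: [[-0.982, 0.19, -0.0], [0.19, 0.982, 0.0], [0.0, 0.0, -1.0]]
contact_force: [0.2, -0.1, -2.3]
width: 0.0526
finger_force: 64.8
```

>>> send_rows(deltas=[0,0,0.006,0,0,0,0.006,0,0,0,0.004,0,0,0,0,0,0,0,0,0])

```text
t: 7.6
tcp_pos: [0.5269, 0.1226, 0.0583]
ee_rot: [[-0.982, 0.19, 0.0], [0.19, 0.982, 0.0], [-0.0, 0.0, -1.0]]
contact_force: [1.4, 1.0, -3.8]
width: 0.0523
finger_force: 64.7
```

>>> send_rows(deltas=[0,0,0.006,0,0,0,0.006,0,0,0,0.004,0,0,0,0,0])

```text
t: 8.0
tcp_pos: [0.5267, 0.1226, 0.05]
ee_rot: [[-0.982, 0.19, -0.0], [0.19, 0.982, 0.0], [0.0, 0.0, -1.0]]
contact_force: [1.5, 1.3, -2.4]
width: 0.0522
finger_force: 64.8
```

>>> send_rows(deltas=[0,0,0.003,0,0,0,0.002,0,0,0,0,0])

```text
t: 8.3
tcp_pos: [0.5267, 0.1225, 0.0477]
ee_rot: [[-0.982, 0.19, -0.0], [0.19, 0.982, 0.0], [0.0, 0.0, -1.0]]
contact_force: [1.2, -0.1, -2.5]
width: 0.0528
finger_force: 64.7
```

>>> send_rows(deltas=[0,0,0.002,0,0,0,0.001,0,0,0,0,0,0,0,0,0])

```text
t: 8.7
tcp_pos: [0.5267, 0.1225, 0.0477]
ee_rot: [[-0.982, 0.19, 0.0], [0.19, 0.982, -0.0], [-0.0, -0.0, -1.0]]
contact_force: [-6.8, 0.4, 12.1]
width: 0.0525
finger_force: 66.5
```

Contact came at the expected seated height, so I'll let go and retreat upward.

>>> send_rows(deltas=[0,0,0,0,0,0,0,0,0,0,0,0,0,0,0,0,0,0,0,0,0,0,0,0,0,0,-0.02,0,0,0,-0.05,0,0,0,-0.08,0,0,0,-0.08,0,0,0,0,0,0,0,0,0], gripper=1)

```text
t: 9.9
tcp_pos: [0.5277, 0.1225, 0.1631]
ee_rot: [[-0.982, 0.19, 0.003], [0.19, 0.982, 0.0], [-0.003, 0.001, -1.0]]
contact_force: [-0.7, 0.6, -1.9]
width: 0.0852
finger_force: 0.0
```

Run:
```python
from fit import *
plan(.544,.2845,.165,98)
p,d=snap('scene'); C=cloud('scene',d); g=gray(p)
PL2=[((-L,-B,.008),(L,-B,.008),.05,.95),((-L,-B,.008),(-L,B,.008),.1,.9)]
c=fit(g,(.532,.121),PL2,.02,-11,lab='plate')
for q in([-.07,0,.008],[.07,0,.008],[-.04,-.025,.008],[.04,-.025,.008]):
    u,v=proj(W(np.array([q]),np.radians(-11),c,.02))[0].round().astype(int); print(np.median(C[v-1:v+2,u-1:u+2].reshape(-1,3),0))
save('seat.png',cv2.resize(np.clip(p[185:250,240:330]*1.3,0,255).astype(np.uint8),None,fx=7,fy=7,interpolation=cv2.INTER_CUBIC))
```

```text
t 9.9 tcp [0.5277 0.1225 0.1631] yaw 79.03 turn units -0.2107 total shift units [-0.0774  0.3163 -0.0039] w 0.0852 F [-0.68  0.63 -1.93]
plate [0.5281 0.122 ] 17 rms px 0.58
[0.4602 0.1343 0.0268]
[0.5958 0.1073 0.0271]
[0.482  0.1038 0.028 ]
[0.5643 0.092  0.028 ]
```

View pics/seat.png

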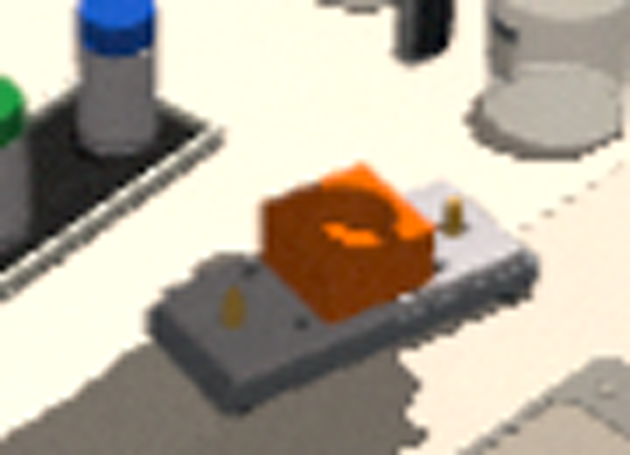

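The plate sits flush: its top is at z ≈ 0.0275 and both pins are through. Next is the blue canister.

>>> send_rows(deltas=[0,0,0,-0.07,0,0,0,-0.07,0,0,0,-0.07,-0.0129,0.0524,0,0,-0.0129,0.0524,0,0,-0.0129,0.0524,0,0,-0.0129,0.0524,0,0,-0.0129,0.0524,0,0,-0.0129,0.0524,0,0,0,0,0,0,0,0,0,0,0,0,0,0])

```text
t: 11.15
tcp_pos: [0.5429, 0.2828, 0.1605]
ee_rot: [[-0.99, -0.138, -0.001], [-0.138, 0.99, -0.001], [0.001, -0.0, -1.0]]
contact_force: [0.1, 0.8, -0.4]
width: 0.0854
finger_force: 0.0
```

Run:
```python
from fit import *
plan(.544,.2835,.033,98)
```

```text
t 11.15 tcp [0.5429 0.2828 0.1605] yaw 97.91 turn units -0.001 total shift units [-0.0023  0.0011  0.255 ] w 0.0854 F [ 0.06  0.83 -0.42]
```

>>> send_rows(deltas=[-0.0023,0.0011,0.04,0,0,0,0.06,0,0,0,0.06,0,0,0,0.04,0,0,0,0.03,0,0,0,0.015,0,0,0,0.01,0,0,0,0,0,0,0,0,0])

```text
t: 12.05
tcp_pos: [0.5451, 0.2844, 0.0348]
ee_rot: [[-0.99, -0.138, 0.001], [-0.138, 0.99, 0.0], [-0.001, 0.0, -1.0]]
contact_force: [0.9, 0.1, 0.7]
width: 0.0855
finger_force: 0.0
```

>>> send_rows(deltas=[0,0,0,0,0,0,0,0,0,0,0,0,0,0,0,0,0,0,0,0,0,0,0,0,0,0,0,0,0,0,0,0,0,0,0,0], gripper=-0.6)

```text
t: 12.95
tcp_pos: [0.5448, 0.2842, 0.0345]
ee_rot: [[-0.99, -0.138, 0.001], [-0.138, 0.99, -0.0], [-0.001, -0.0, -1.0]]
contact_force: [-1.9, -1.9, 5.0]
width: 0.0373
finger_force: 60.3
```

>>> send_rows(deltas=[0,0,-0.01,0,0,0,-0.03,0,0,0,-0.04,0,0,0,-0.02,0,0,0,0,0,0,0,0,0,0,0,0,0,0,0,0,0,0,0,0,0])

```text
t: 13.85
tcp_pos: [0.544, 0.2841, 0.0831]
ee_rot: [[-0.99, -0.138, -0.001], [-0.138, 0.99, -0.0], [0.001, -0.0, -1.0]]
contact_force: [-0.7, -0.1, -4.3]
width: 0.0377
finger_force: 60.8
```

>>> send_rows(deltas=[0,0,0,0,0,0,0,0])

```text
t: 14.05
tcp_pos: [0.5444, 0.2842, 0.0836]
ee_rot: [[-0.99, -0.138, -0.0], [-0.138, 0.99, 0.0], [0.0, 0.0, -1.0]]
contact_force: [-0.2, 0.6, -4.3]
width: 0.0373
finger_force: 60.8
```

>>> send_rows(deltas=[0,0,0,0,0,0,0,0])

```text
t: 14.25
tcp_pos: [0.5445, 0.2843, 0.0839]
ee_rot: [[-0.99, -0.138, 0.0], [-0.138, 0.99, 0.0], [-0.0, 0.0, -1.0]]
contact_force: [0.1, 0.5, -4.2]
width: 0.0369
finger_force: 60.8
```

Run:
```python
from fit import *
plan(.5448,.2842,.0348,98)
p,d=snap('scene');C=cloud('scene',d);hsv=cv2.cvtColor(p,cv2.COLOR_RGB2HSV)
m=(cv2.inRange(hsv,(100,120,60),(120,255,255))>0)&(abs(C[...,0]-.545)<.05)&(abs(C[...,1]-.28)<.05)
print(m.sum(),C[m].max(0),monitor.get_obs()['joint_efforts'].round(2),monitor.get_obs()['ft_torque'].round(3))
```

```text
t 14.25 tcp [0.5445 0.2843 0.0839] yaw 97.93 turn units -0.0007 total shift units [-0.0006 -0.0002  0.0981] w 0.0369 F [ 0.14  0.53 -4.17]
57 [0.5503 0.3006 0.1307] [ -0.   -61.12  51.93  -0.    -0.     0.  ] [ 0.01  -0.022  0.052]
```

Blue reads about 4.2 N, so roughly 0.43 kg. I'll stand it back in the tray.

>>> send_rows(deltas=[0,0,0.02,0,0,0,0.03,0,0,0,0.03,0,0,0,0.012,0,0,0,0.005,0,0,0,0.002,0,0,0,0,0,0,0,0,0])

```text
t: 15.1
tcp_pos: [0.5443, 0.2842, 0.0345]
ee_rot: [[-0.99, -0.138, -0.0], [-0.138, 0.99, -0.0], [0.0, 0.0, -1.0]]
contact_force: [-4.5, -2.1, 1.6]
width: 0.0372
finger_force: 61.2
```

>>> send_rows(deltas=[0,0,0,0,0,0,0,0,0,0,0,0,0,0,0,0,0,0,0,0,0,0,0,0,0,0,-0.02,0,0,0,-0.06,0,0,0,-0.08,0,0,0,-0.04,0,0.03,0,0,0,0.04,0,0,0], gripper=1)

```text
t: 16.3
tcp_pos: [0.5106, 0.2795, 0.1362]
ee_rot: [[-0.99, -0.138, 0.003], [-0.138, 0.99, 0.001], [-0.003, 0.0, -1.0]]
contact_force: [-0.3, 0.5, -0.0]
width: 0.0854
finger_force: 0.0
```

>>> send_rows(deltas=[0.04,0,0,0,0.04,0,0,0,0.032,0,0,0,0,0,0,0,0,0,0,0,0,0,0,0])

```text
t: 16.9
tcp_pos: [0.4552, 0.2718, 0.1348]
ee_rot: [[-0.99, -0.138, 0.001], [-0.138, 0.99, 0.0], [-0.001, 0.0, -1.0]]
contact_force: [0.0, 0.1, 0.9]
width: 0.0854
finger_force: 0.0
```

Run:
```python
from fit import *
plan(.4537,.2714,.0345,98)
p,d=snap('scene');C=cloud('scene',d);hsv=cv2.cvtColor(p,cv2.COLOR_RGB2HSV)
for lo,hi,x,y in(((100,120,60),(120,255,255),.545,.28),((50,100,50),(85,255,255),.454,.27)):
    m=(cv2.inRange(hsv,lo,hi)>0)&(abs(C[...,0]-x)<.05)&(abs(C[...,1]-y)<.05)
    q=m&(C[...,2]>.074)
    print(m.sum(),q.sum(),C[q].mean(0))
```

```text
t 16.9 tcp [0.4552 0.2718 0.1348] yaw 97.92 turn units -0.0009 total shift units [ 0.003  -0.0004  0.2005] w 0.0854 F [0.04 0.09 0.94]
94 66 [0.5428 0.2792 0.0789]
91 62 [0.4512 0.2653 0.0786]
```

Both are standing, and blue is where it was. I'll grip green.

>>> send_rows(deltas=[0.003,0,0.03,0,0,0,0.05,0,0,0,0.05,0,0,0,0.035,0,0,0,0.02,0,0,0,0.01,0,0,0,0.005,0,0,0,0,0,0,0,0,0])

```text
t: 17.85
tcp_pos: [0.4534, 0.2717, 0.0351]
ee_rot: [[-0.99, -0.138, 0.001], [-0.138, 0.99, 0.0], [-0.001, 0.0, -1.0]]
contact_force: [-1.1, -0.4, -0.9]
width: 0.0854
finger_force: 0.0
```

>>> send_rows(deltas=[0,0,0,0,0,0,0,0,0,0,0,0,0,0,0,0,0,0,0,0,0,0,0,0,0,0,0,0,0,0,0,0,0,0,0,0], gripper=-0.6)

```text
t: 18.75
tcp_pos: [0.4532, 0.2716, 0.0348]
ee_rot: [[-0.99, -0.138, 0.001], [-0.138, 0.99, 0.0], [-0.001, 0.0, -1.0]]
contact_force: [-1.6, -0.8, 6.4]
width: 0.0366
finger_force: 60.5
```

>>> send_rows(deltas=[0,0,-0.01,0,0,0,-0.03,0,0,0,-0.04,0,0,0,-0.02,0,0,0,0,0,0,0,0,0,0,0,0,0,0,0,0,0,0,0,0,0])

```text
t: 19.65
tcp_pos: [0.4524, 0.2714, 0.0837]
ee_rot: [[-0.99, -0.138, -0.001], [-0.138, 0.99, -0.0], [0.001, -0.0, -1.0]]
contact_force: [0.0, -0.2, -1.6]
width: 0.036
finger_force: 60.0
```

>>> send_rows(deltas=[0,0,0,0,0,0,0,0,0,0,0,0,0,0,0,0])

```text
t: 20.05
tcp_pos: [0.4529, 0.2715, 0.0843]
ee_rot: [[-0.99, -0.138, 0.0], [-0.138, 0.99, 0.0], [-0.0, 0.0, -1.0]]
contact_force: [-0.3, 0.3, -0.3]
width: 0.036
finger_force: 60.0
```

Run:
```python
from fit import *
plan(.4532,.2716,.0348,98)
p,d=snap('scene');C=cloud('scene',d);hsv=cv2.cvtColor(p,cv2.COLOR_RGB2HSV)
m=(cv2.inRange(hsv,(50,100,50),(85,255,255))>0)&(abs(C[...,0]-.454)<.06)&(abs(C[...,1]-.27)<.06)
print(m.sum(),C[m].max(0))
```

```text
t 20.05 tcp [0.4529 0.2715 0.0843] yaw 97.94 turn units -0.0007 total shift units [-0.0007  0.0001  0.0991] w 0.036 F [-0.26  0.28 -0.35]
53 [0.4581 0.284  0.1321]
```

>>> send_rows(deltas=[0,0,0.02,0,0,0,0.03,0,0,0,0.03,0,0,0,0.012,0,0,0,0.005,0,0,0,0.002,0,0,0,0,0,0,0,0,0])

```text
t: 20.9
tcp_pos: [0.4527, 0.2715, 0.0348]
ee_rot: [[-0.99, -0.138, -0.0], [-0.138, 0.99, -0.0], [0.0, -0.0, -1.0]]
contact_force: [-2.7, -1.2, 3.3]
width: 0.0361
finger_force: 60.4
```

Green was clearly lifted (cap at 0.132) and reads about 1 N, so blue is the heavier. I'll release green and go back to blue.

>>> send_rows(deltas=[0,0,0,0,0,0,0,0,0,0,0,0,0,0,0,0,0,0,0,0,0,0,0,0,0,0,-0.02,0,0,0,-0.06,0,0,0,-0.08,0,0,0,-0.04,0,-0.03,0,0,0,-0.04,0,0,0], gripper=1)

```text
t: 22.1
tcp_pos: [0.4883, 0.2768, 0.1371]
ee_rot: [[-0.99, -0.139, 0.003], [-0.139, 0.99, 0.001], [-0.003, 0.0, -1.0]]
contact_force: [-0.4, -0.2, -0.7]
width: 0.0855
finger_force: 0.0
```

>>> send_rows(deltas=[-0.04,0,0,0,-0.04,0,0,0,-0.035,0,0,0,0,0,0,0,0,0,0,0,0,0,0,0])

```text
t: 22.7
tcp_pos: [0.5438, 0.2843, 0.1351]
ee_rot: [[-0.99, -0.138, -0.0], [-0.138, 0.99, 0.0], [0.0, 0.0, -1.0]]
contact_force: [0.4, -0.2, -0.3]
width: 0.0853
finger_force: 0.0
```

Run:
```python
from fit import *
plan(.5445,.2843,.0345,98)
p,d=snap('scene');C=cloud('scene',d);hsv=cv2.cvtColor(p,cv2.COLOR_RGB2HSV)
m=(cv2.inRange(hsv,(50,100,50),(85,255,255))>0)&(abs(C[...,0]-.454)<.06)&(abs(C[...,1]-.27)<.06)&(C[...,2]>.074)
print(m.sum(),C[m].mean(0),C[m].max(0))
```

```text
t 22.7 tcp [0.5438 0.2843 0.1351] yaw 97.95 turn units -0.0006 total shift units [-0.0015 -0.0002  0.2012] w 0.0853 F [ 0.4 -0.2 -0.3]
64 [0.452  0.2663 0.0791] [0.4702 0.2853 0.0819]
```

>>> send_rows(deltas=[-0.0015,0,0.03,0,0,0,0.05,0,0,0,0.05,0,0,0,0.035,0,0,0,0.02,0,0,0,0.01,0,0,0,0.005,0,0,0,0,0,0,0,0,0])

```text
t: 23.65
tcp_pos: [0.5458, 0.2846, 0.0357]
ee_rot: [[-0.99, -0.138, 0.001], [-0.138, 0.99, 0.0], [-0.001, 0.0, -1.0]]
contact_force: [0.4, -0.5, 1.0]
width: 0.0856
finger_force: 0.0
```

>>> send_rows(deltas=[0,0,0,0,0,0,0,0,0,0,0,0,0,0,0,0,0,0,0,0,0,0,0,0,0,0,0,0,0,0,0,0,0,0,0,0], gripper=-0.6)

```text
t: 24.55
tcp_pos: [0.5455, 0.2844, 0.0354]
ee_rot: [[-0.99, -0.138, 0.001], [-0.138, 0.99, 0.0], [-0.001, 0.0, -1.0]]
contact_force: [-0.7, -0.9, 5.4]
width: 0.0371
finger_force: 60.5
```

>>> send_rows(deltas=[0,0,-0.01,0,0,0,-0.03,0,0,0,-0.05,0,0,0,-0.06,0,0,0,-0.06,0,0,0,-0.06,0,0,0,-0.03,0,0,0,0,0,0,0,0,0,0,0,0,0])

```text
t: 25.55
tcp_pos: [0.5442, 0.2841, 0.1826]
ee_rot: [[-0.99, -0.138, -0.003], [-0.138, 0.99, -0.001], [0.003, -0.0, -1.0]]
contact_force: [0.1, 0.8, -4.9]
width: 0.0371
finger_force: 60.8
```

Run:
```python
from fit import *
plan(.5305,.122,.1865,98)
```

```text
t 25.55 tcp [0.5442 0.2841 0.1826] yaw 97.93 turn units -0.0008 total shift units [ 0.0723 -0.3172 -0.0078] w 0.0371 F [ 0.08  0.83 -4.91]
```

>>> send_rows(deltas=[0.01,-0.0453,-0.008,0,0.01,-0.0453,0,0,0.01,-0.0453,0,0,0.01,-0.0453,0,0,0.01,-0.0453,0,0,0.01,-0.0453,0,0,0.0095,-0.0453,0,0,0,0,0,0,0,0,0,0,0,0,0,0,0,0,0,0])

```text
t: 26.65
tcp_pos: [0.5324, 0.1232, 0.1884]
ee_rot: [[-0.99, -0.139, -0.001], [-0.139, 0.99, 0.0], [0.001, 0.0, -1.0]]
contact_force: [-0.0, 0.1, -3.9]
width: 0.0372
finger_force: 61.5
```

Run:
```python
from fit import *
plan(.5318,.1218,.1874,97.9)
p,d=snap('scene');C=cloud('scene',d)
save('final.png',cv2.resize(np.clip(p[135:235,240:340]*1.3,0,255).astype(np.uint8),None,fx=6,fy=6,interpolation=cv2.INTER_CUBIC))
```

```text
t 26.65 tcp [0.5324 0.1232 0.1884] yaw 97.99 turn units 0.001 total shift units [ 0.0017 -0.0026  0.0019] w 0.0372 F [-0.04  0.06 -3.91]
```

View pics/final.png

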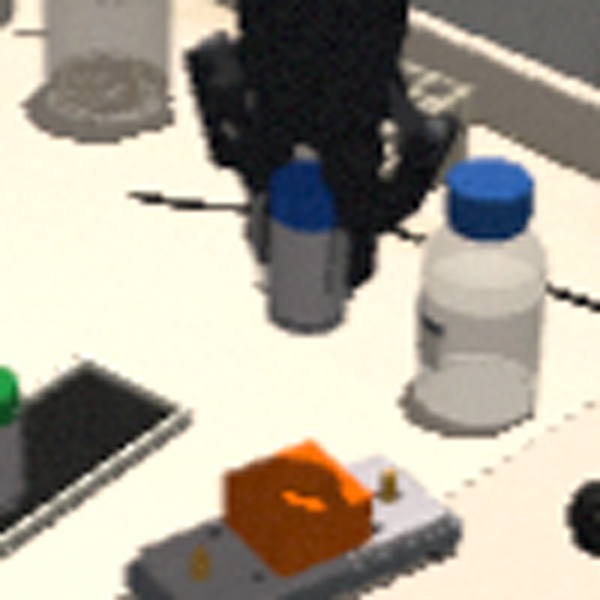

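The canister hangs upright above the cup. Its underside centre is near crop (307,311) and the block top centre near (298,486). I'll compare the two by ray.

Run:
```python
from fit import *
S=lambda l:(np.array(l,float)+.5)/6-.5+[240,135]
u=monitor.get_obs()['tcp_pos'][2]-.0294
c=atz('scene',S([(225,480),(310,440),(372,493),(285,530)]),.058);print('block',c[:,:2],c.mean(0))
# model predictions for cup & canister underside
t=np.linspace(0,2*np.pi,60)
for nm,x,y,z,r in(('can',.5324,.1207,u,.019),('pins0',.5324,.1207,u+.055,.019)):
    q=(proj(np.c_[x+r*np.cos(t),y+r*np.sin(t),np.full(60,z)])-[240,135]+.5)*6-.5; print(nm,q.min(0),q.max(0))
k=.05; p=atz('scene',S([(307,311)]),u); print('can',p)
p,d=load('scene');C=cloud('scene',d)
i=(C[...,2]>.165)&(C[...,2]<.2)&(abs(C[...,0]-.53)<.06)&(abs(C[...,1]-.12)<.06); print(C[i].min(0),C[i].max(0),i.sum())
```

```text
block [[0.5083 0.1477]
 [0.5631 0.1415]
 [0.5541 0.0909]
 [0.502  0.1003]] [0.5319 0.1201 0.058 ]
can [266.3097 293.266 ] [347.2153 338.6772]
pins0 [270.3026 194.5671] [353.6454 238.4194]
can [[0.5353 0.1233 0.1591]]
[0.5111 0.09   0.1651] [0.5445 0.1541 0.2   ] 173
```

>>> send_rows(deltas=[0.003,-0.0035,0.002,0,0,0,0,0,0,0,0,0,0,0,0,0,0,0,0,0,0,0,0,0,0,0,0,0,0,0,0,0])

```text
t: 27.5
tcp_pos: [0.5314, 0.1206, 0.1878]
ee_rot: [[-0.99, -0.138, 0.0], [-0.138, 0.99, 0.0], [-0.0, 0.0, -1.0]]
contact_force: [0.7, -0.4, -4.9]
width: 0.0368
finger_force: 61.5
```

Run:
```python
from fit import *
plan(.5310,.1215,.1874,97.9)
print(np.abs(monitor.get_obs()['qd']).max())
print(ticket.finish_job())
```

```text
t 27.5 tcp [0.5314 0.1206 0.1878] yaw 97.93 turn units 0.0004 total shift units [0.0006 0.0019 0.0009] w 0.0368 F [ 0.72 -0.43 -4.87]
0.0010737769707612206
the job is handed in; nothing more can be done
None
```

I handed the job in at 27.5 s: the plate is seated flush and released, blue is the heavier canister (about 0.43 kg by the wrist force; green about 0.1 kg) and is held still about 10 cm above the cup, centred to within a few mm by camera, and green stands in the tray.

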